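# Show both sides of a board to the inspection camera

## Robot

A 7-joint arm with a two-finger parallel gripper is mounted at the origin on a cart in front of the work surface, level with it; the furniture and walls round the work are solid. World frame = base frame: x ahead of the robot, y to its left, z up, the work surface at z = 0. Lengths are in m, angles in rad, forces in N, time in s.
With the tool pointing down it reaches from about 0.4 to 0.85 m from the base axis. Payload 10.4 kg.
Tool frame: the origin (TCP) lies midway between the tips of the shut fingers; the grasp point (between the pads) lies 19 mm behind it (manip.grasp_offset is the distance from the TCP to the grasp point, in m); z points along the fingers, y is the line along which they close (so a half turn about z gives the same grasp; the last joint's range is limited). The gripper opens to 85 mm and grips with 20 to 120 N. Pads are 22 mm wide; open, the fingers measure 114 mm over their backs; the gripper's body (76 mm by 85 mm) begins 54 mm behind the grasp point. The pads swing forward as they close: fully open they stand 13 mm farther back than shut.
Start: joints at [-1.124, 0.332, -0.065, 1.46, 0.022, 1.35, -0.088], TCP at [0.283, 0.557, 0.231] pointing down, gripper open.
Joint ranges: [-2.6, 2.6], [-0.5, 2.12], [-1.47, 1.34], [0.16, 2.42], [-1.27, 4.41], [0.06, 2.06], [-2.6, 2.6]. Speed limits (rad/s): [2.22, 2.22, 2.79, 2.79, 3.14, 3.14, 3.14].

## Interface

Orientations are given as a unit quaternion [x, y, z, w].
In Python, from workcell import manip gives the robot as it stands.
- The arm moves only by the tool jog_arm, called after "Emit:" as name(argument=value, ...), one argument or row to a line, values as JSON. Schema: {"type":"object","properties":{"segments":{"type":"array","items":{"type":"number"},"minItems":7,"maxItems":140},"grip_n":{"type":"number"},"only":{"type":"string"},"quiet":{"type":"boolean"},"lines":{"type":"string"}},"required":["segments"],"additionalProperties":false}. segments is one flat list of numbers that holds 1 to 20 rows one after another, with no inner brackets; each row has 7 numbers: a rotation vector rx, ry, rz in rad, then dx, dy, dz in m, then the opening from 0.0 (shut) to 1.0 (fully open); each row is the pose to reach, as a shift and turn from the pose commanded when the call began, along the tool's axes at that moment; what a row does not reach only later rows make up. A row lasts 1/8 s, in which the tool goes at most 0.0625 m and 0.188 rad, less where a joint would pass 70% of its speed; a pose out of reach is approached as far as the arm can. The fingers move at their own pace and stop on an object; grip_n is the grip in N (left out, the last holds). Time passes only in rows, so rows that do not move let the fingers close. The tool returns the time, the measured TCP pose, the force, the opening and the grip force at its end. only (a regular expression) keeps the lines of the reply that match it, lines (a string "A,B") keeps lines A to B, and quiet returns only ok. Input that does not fit is refused with a message, and nothing moves.
- manip.get_obs(): the state, without advancing time (a new reading comes with each control period).
- manip.camera(name): name is "scene" or "top"; returns the picture (384x512x3 uint8, blue, green, red); there is no depth.
- manip.calibration(name): a dict with "fx", "fy", "cx", "cy" (pixels), "k1" (the pictures are not rectified: a ray, as slopes to the right and down, at radius r is drawn at 1 + k1 r^2 times it, then the intrinsics apply), "world_from_camera" (4x4, takes a point from camera to world coordinates). Camera axes: x right, y up, looking along -z (the intrinsics and any distortion apply to the point x, -y, -z); pixel columns grow to the right and rows downward; lengths in m; the calibration is good to about 2 mm. A picture is of the moment at which its call begins. calibration takes no time and is no camera call.
- manip.hand_in(): hands the job in; it is judged then, once.
The state is a dict: "clock": time; "joint_pos": joint angles; "joint_velocities": joint speeds; "tau": joint torques, N m; "position": TCP position; "ee_rot": TCP orientation; "ft_force": force on the tool from outside, world axes, zero at the start; "torque": the same for the moment, N m; "grip_width": opening from 0.0 (shut) to 1.0 (fully open); "grasp_force": force on a finger pad.
Only numpy, scipy, OpenCV 4.12 (cv2) and the standard library are available. Lean on these libraries where they do the work, as an engineer would, in place of code of your own. Each camera call takes 0.05 s, during which the arm holds its last target. There are 200 camera calls.

## Task

Draw the carrier that holds the circuit board up out of its rack slot and hold it with the board's component side squarely facing the inspection camera's lens, the board's centre on the lens axis 15 cm in front of the lens, still for a full second. Then turn it round so that the bare solder side squarely faces the lens at the same spot, and finish there, still holding it raised. Leave the empty carrier in its slot and the other things where they are, and do not touch the camera or its stand.

Things in the scene. Friction and masses are not known exactly. Their poses are not given: they have to be found in the camera images.
- carrier: Grey plastic carrier frame with a green 70x42 mm circuit board, upright in a rack slot; 86 mm wide, 110 tall, 8 thick, 0.11 kg. Origin: middle of its lower edge; z up its height, y along its width, x through its thickness. Component side (parts stand out to 6 mm from the middle plane) faces its -x, bare solder side its +x. In the rack the component side looks roughly at the robot.
- board_centre (a point): Centre of the circuit board, 45 mm above the carrier's origin along its z, in the middle plane of the frame; its axes are the carrier's.
- grip_tab (a point): Where to pinch the carrier from above, across the thickness: 96 mm above its origin along its z. The ribbed grip tab in the middle of the upper edge is 12 mm thick (x), 34 mm wide (y) and reaches from z = 74 to 110 mm; the frame's top bar below it (z = 66 to 76) is 8 mm thick. Axes of the carrier.
- carrier_empty: The same carrier frame without a board (an open window), standing in the other slot. Stays there.
- rack: Black plastic rack block fixed to the bench, 134 (x) x 108 (y) x 28 mm tall; origin: centre of its underside. Two slots along its y at its x = -35 and +35 mm, each 22 mm deep (floor 6 mm above the bench), 11 mm wide, 90 long. The carriers stand in them, their x along the rack's x, and draw straight up. Either slot may hold the one with the board.
- camera_stand: Fixed stand of the inspection camera: steel base plate 110 (x) x 140 (y) x 12 mm and an upright post to 367 mm height, 30 mm behind (+x of) the origin. Origin: centre of the base's underside; the camera looks towards its -x (roughly to the robot) and down.
- camera_head: Inspection camera on the stand: aluminium housing 44 mm square, black lens tube 32 mm across. Origin: centre of the lens's front face, 275 mm above the bench. Its -x axis is the viewing direction (towards the robot, 30 degrees below level), y is level, z points up and towards the robot. The housing reaches 92 mm behind the lens face (+x).
- lens (a point): Centre of the lens's front face (origin and axes of the camera head).
- focus (a point): The spot in mid-air where the board's centre belongs: on the lens axis 150 mm in front of the lens, 200 mm above the bench; axes of the camera head.
- tape_roll: Black roll of tape lying flat, 58x56x19 mm; origin centre of underside. Bystander.
- flux_pot: Round white pot with a teal lid, 53 mm across, 35 mm tall; origin centre of underside. Bystander.
- side_cutters: Side cutters with red handles lying flat, 44x108x13 mm; origin centre of underside. Bystander.

How it is judged:
By the outcome, as a careful person would: the job done as asked, in the order asked, and still so for the second after the job is handed in, while the arm keeps its last pose, push and grip.
It also fails if it takes over 48 s, if anything falls off the work surface, if the arm or the gripper's body presses on something with over 40 N, if the wrist force passes 120 N, or if a joint passes its speed limit or range.

## Working session

There is one attempt and no reset: what is moved stays moved. The work goes in short steps, Python scripts to look and compute and a tool call to move; the robot and the scene stay as the last step left them, time stands still between calls to the robot, and variables do not carry over. Pictures are saved under pics/ and viewed, at most 10 in all, crops included, and the job is handed in when it is done.

```bash
ls; mkdir -p pics; python3 - <<'E'
from workcell import manip
import cv2,numpy as np
for n in("scene","top"):
    im=manip.camera(n); cv2.imwrite(f"pics/{n}0.png",im); c=manip.calibration(n)
    print(n,{k:np.round(v,4).tolist() for k,v in c.items()})
o=manip.get_obs(); print(o, manip.grasp_offset)
E
```

```text
pics
workcell.py
scene {'fx': 394.6139, 'fy': 394.6139, 'cx': 253.6811, 'cy': 187.592, 'k1': 0.0314, 'world_from_camera': [[0.7275, 0.4457, -0.5216, 0.0908], [-0.6861, 0.4629, -0.5612, -0.6002], [-0.0087, 0.7662, 0.6426, 0.7922], [0.0, 0.0, 0.0, 1.0]]}
top {'fx': 444.0201, 'fy': 444.0201, 'cx': 254.5745, 'cy': 193.3359, 'k1': -0.1346, 'world_from_camera': [[0.0292, 0.9929, -0.1156, 0.4594], [-0.9995, 0.0273, -0.0177, -0.077], [-0.0144, 0.1161, 0.9931, 1.3405], [0.0, 0.0, 0.0, 1.0]]}
{'clock': 0.1, 'joint_pos': array([-1.12359659,  0.3327785 , -0.06470082,  1.46085874,  0.02157622,
        1.34991217, -0.08849978]), 'joint_velocities': array([-8.68107555e-04, -1.90954675e-03,  5.53086351e-04, -1.06836556e-04,
        8.39485109e-04,  1.42657644e-03,  8.57531020e-06]), 'tau': array([ 1.29732194e-03, -6.26741624e+01,  4.90008364e-02, -3.92429817e+01,
        1.63559831e-02,  6.91019814e-03, -8.27666554e-06]), 'position': array([0.28278354, 0.55698492, 0.23061366]), 'ee_rot': array([ 2.32738254e-01,  9.72539206e-01, -6.17771234e-04, -1.29859039e-04]), 'ft_force': array([-1.01694811, -0.04358764, -0.15219149]), 'torque': array([-0.00265478,  0.00418367,  0.03084803]), 'grasp_force': 0.0, 'grip_width': 1.001522942700385} 0.0187
```

View pics/scene0.png

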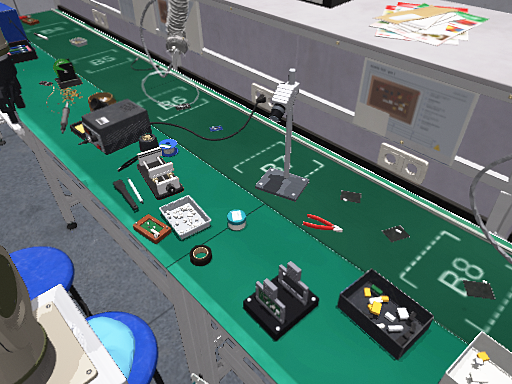

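View pics/top0.png

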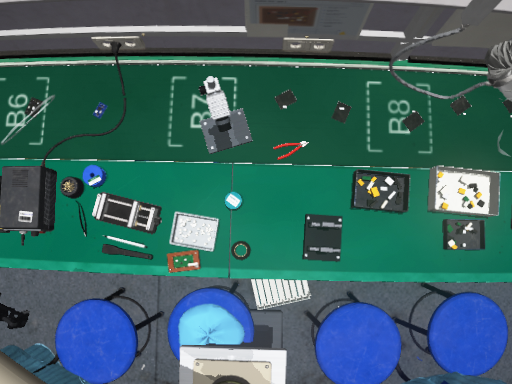

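The scene view shows the rack near (280,305), with the front carrier at about (268,297), and the camera stand base at (283,185) with the head at (283,97). In the top view the rack is at (323,237) and the stand at (226,130). I'll enlarge these.

```bash
python3 - <<'E'
import cv2,numpy as np
s=cv2.imread("pics/scene0.png");t=cv2.imread("pics/top0.png")
R=lambda im,x,y,w,h,k:cv2.resize(im[y:y+h,x:x+w],None,fx=k,fy=k,interpolation=cv2.INTER_CUBIC)
a=np.vstack([np.hstack([R(s,235,255,100,75,4),R(t,293,202,100,75,4)]),np.hstack([R(s,245,60,80,60,5),R(t,186,65,80,60,5)])])
cv2.imwrite("pics/crop1.png",a);print(a.shape)
E
```

```text
(600, 800, 3)
```

View pics/crop1.png

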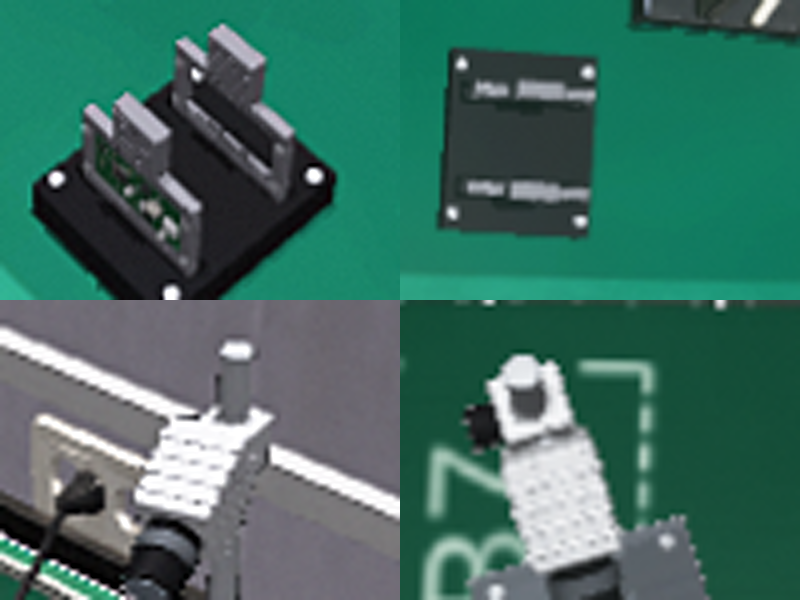

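The board carrier stands in the front slot, at scene about (270,284) for the tab top and top about (326,249). Its component side faces the robot. The empty carrier is behind it. Next is a closer look at the camera and its base.

```bash
python3 - <<'E'
import cv2,numpy as np
s=cv2.imread("pics/scene0.png");t=cv2.imread("pics/top0.png")
R=lambda im,x,y,w,h,k:cv2.resize(im[y:y+h,x:x+w],None,fx=k,fy=k,interpolation=cv2.INTER_CUBIC)
a=np.hstack([R(s,250,65,66,100,6),R(t,190,68,66,100,6)]);b=R(s,250,150,66,60,6)
cv2.imwrite("pics/crop2.png",a)
cv2.imwrite("pics/crop3.png",b);print(a.shape)
E
```

```text
(600, 792, 3)
```

View pics/crop2.png

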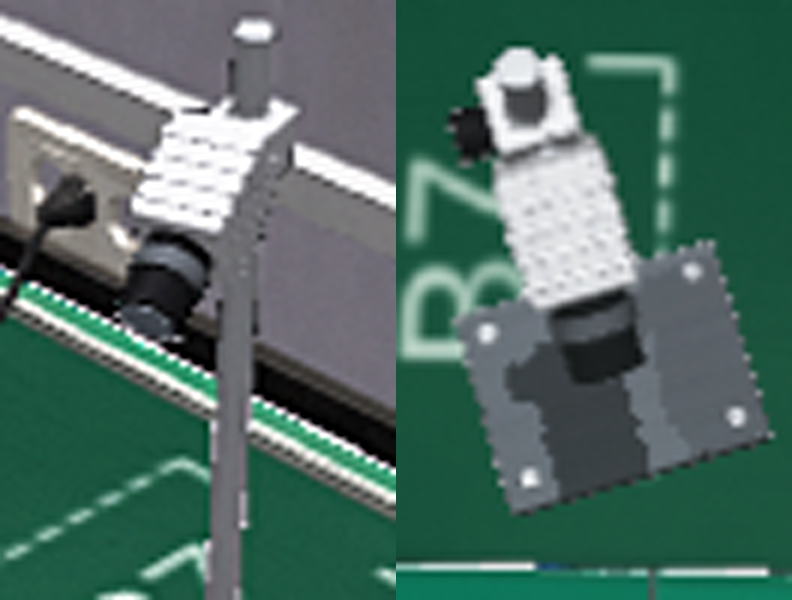

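View pics/crop3.png

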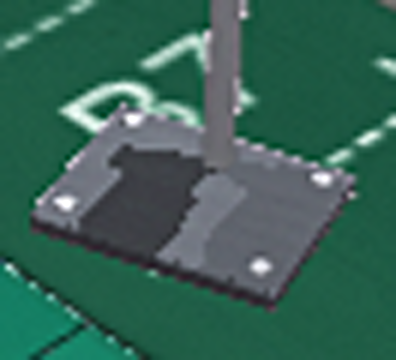

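Crop 2 shows the camera head: the lens face is near scene (275,118) and its front rim near top (226,130). Crop 3 shows the base corners, their screws and the post foot clearly. Next I'll fit rack, stand and head poses from points in both views.

```bash
cat > h.py <<'E'
import numpy as np
from workcell import manip
from scipy.optimize import least_squares
from scipy.spatial.transform import Rotation as R
C={n:manip.calibration(n) for n in("scene","top")}
def proj(n,P):
    c=C[n];T=np.linalg.inv(c["world_from_camera"]);p=np.atleast_2d(P)@T[:3,:3].T+T[:3,3]
    s=np.c_[p[:,0],-p[:,1]]/-p[:,2:3];s=s*(1+c["k1"]*(s**2).sum(1,keepdims=True))
    return s*[c["fx"],c["fy"]]+[c["cx"],c["cy"]]
def ray(n,uv):
    import cv2
    c=C[n];K=np.array([[c["fx"],0,c["cx"]],[0,c["fy"],c["cy"]],[0,0,1]])
    s=cv2.undistortPoints(np.float64(uv).reshape(-1,1,2),K,np.array([c["k1"],0,0,0,0.]))[:,0]
    M=c["world_from_camera"];d=np.c_[s[:,0],-s[:,1],-np.ones(len(s))]@M[:3,:3].T
    return M[:3,3],d/np.linalg.norm(d,axis=1)[:,None]
def tri(us,ut):
    (a,d),(b,e)=ray("scene",[us]),ray("top",[ut]);d,e=d[0],e[0]
    k=np.linalg.lstsq(np.c_[d,-e],b-a,rcond=None)[0];p,q=a+k[0]*d,b+k[1]*e
    return (p+q)/2,np.linalg.norm(p-q)
def px(uv,ox,oy,k): return (np.atleast_2d(uv)+.5)/k-.5+[ox,oy]
def pose(v,z=0): return lambda P:np.atleast_2d(P)@R.from_euler('z',v[2]).as_matrix().T+[v[0],v[1],z]
E
python3 - <<'E'
from h import *
np.set_printoptions(precision=4,suppress=True)
# tabs
for nm,s,t in(("front",(142,119),(135,188)),("rear",(238,50),(141,89))):
    print(nm,tri(px(s,235,255,4)[0],px(t,293,202,4)[0]))
# screws of rack
Ss=px([(57,178),(172,293),(315,175),(196,75)],235,255,4);St=px([(61,63),(52,213),(181,221),(188,72)],293,202,4)
# match scene order by projecting: triangulate top rays with plane z=.028
def onz(n,uv,z):
    o,d=ray(n,uv);return o+d*((z-o[2])/d[:,2])[:,None]
print("scene screws",onz("scene",Ss,.028));print("top screws",onz("top",St,.028))
Bt=px([(60,320),(318,242),(376,436),(119,513)],190,68,6);Bs=px([(124,105),(355,178),(275,296),(33,212)],250,150,6)
print("base top",onz("top",Bt,.012));print("base scene",onz("scene",Bs,.012))
print("screws t",onz("top",px([(91,333),(296,271),(341,416),(134,477)],190,68,6),.012));print("screws s",onz("scene",px([(133,119),(323,178),(261,266),(66,203)],250,150,6),.012))
print("post",tri(px((253,28),250,65,6)[0],px((123,67),190,68,6)[0]))
print("lens",tri(px((154,318),250,65,6)[0],px((212,365),190,68,6)[0]))
E
```

```text
front (array([ 0.454 , -0.257 ,  0.1118]), np.float64(0.0012933863763871197))
rear (array([ 0.5229, -0.2606,  0.1115]), np.float64(1.8655353745235998e-05))
scene screws [[ 0.4354 -0.2093  0.028 ]
 [ 0.4316 -0.3027  0.028 ]
 [ 0.5418 -0.3079  0.028 ]
 [ 0.5439 -0.2143  0.028 ]]
top screws [[ 0.5449 -0.2134  0.028 ]
 [ 0.4344 -0.2088  0.028 ]
 [ 0.4308 -0.3041  0.028 ]
 [ 0.5407 -0.3079  0.028 ]]
base top [[ 0.8349  0.1234  0.012 ]
 [ 0.8794 -0.0084  0.012 ]
 [ 0.7774 -0.0415  0.012 ]
 [ 0.7341  0.0883  0.012 ]]
base scene [[ 0.835   0.1197  0.012 ]
 [ 0.8771 -0.0093  0.012 ]
 [ 0.7775 -0.0428  0.012 ]
 [ 0.7361  0.0876  0.012 ]]
screws t [[ 0.8283  0.107   0.012 ]
 [ 0.8636  0.0024  0.012 ]
 [ 0.7874 -0.0233  0.012 ]
 [ 0.753   0.0814  0.012 ]]
screws s [[ 0.8296  0.1074  0.012 ]
 [ 0.865   0.0023  0.012 ]
 [ 0.7893 -0.0227  0.012 ]
 [ 0.7535  0.0811  0.012 ]]
post (array([0.8357, 0.0508, 0.3665]), np.float64(0.0003668215053058241))
lens (array([0.7439, 0.0192, 0.274 ]), np.float64(0.002269277522058579))
```

Both views agree to 1–3 mm, and the heights come out as they should: post 0.3665 against 0.367, lens 0.274 against 0.275. The tab top measures 0.112 against an expected 0.116.

| Item | Position (m) | Yaw |
|---|---|---|
| Stand and head | lens at (0.744, 0.020, 0.275) | 18.7° |
| Focus | (0.621, -0.022, 0.200) | – |
| Board carrier | (0.4535, -0.257) | -2.2° |

Moving to hover over the carrier.

Emit:
jog_arm(
  segments=[0,0,0.1,-0.04,-0.03,-0.02,0.5,0,0,0.2,-0.085,-0.06,-0.04,0.5,0,0,0.3,-0.13,-0.09,-0.04,0.5,0,0,0.4,-0.175,-0.12,-0.04,0.5,0,0,0.5,-0.22,-0.15,-0.04,0.5,0,0,0.6,-0.265,-0.18,-0.04,0.5,0,0,0.7,-0.31,-0.215,-0.04,0.5,0,0,0.8,-0.35,-0.25,-0.04,0.5,0,0,0.9,-0.378,-0.29,-0.04,0.5,0,0,0.95,-0.4,-0.34,-0.04,0.5,0,0,1.0,-0.42,-0.39,-0.04,0.5,0,0,1.05,-0.44,-0.44,-0.04,0.5,0,0,1.1,-0.46,-0.49,-0.04,0.5,0,0,1.14,-0.48,-0.54,-0.04,0.5,0,0,1.14,-0.5,-0.6,-0.04,0.5,0,0,1.14,-0.521,-0.648,-0.04,0.5,0,0,1.14,-0.521,-0.648,-0.04,0.5,0,0,1.14,-0.521,-0.648,-0.04,0.5],
)

```text
clock: 2.35
position: [0.4542, -0.2557, 0.2709]
ee_rot: [0.721, 0.693, -0.0, -0.0]
ft_force: [-0.9, -0.1, 0.4]
grip_width: 0.5
grasp_force: 0.0
```

```bash
python3 - <<'E'
from h import *
import cv2
o=manip.get_obs();print(o["joint_pos"].round(4),o["position"].round(4),o["ee_rot"].round(4),R.from_quat(o["ee_rot"]).as_matrix().round(3).tolist())
s=manip.camera("scene");t=manip.camera("top")
K=lambda im,x,y,w,h,k:cv2.resize(im[y:y+h,x:x+w],None,fx=k,fy=k,interpolation=cv2.INTER_CUBIC)
cv2.imwrite("pics/hover.png",np.hstack([K(s,215,210,100,120,4),K(t,273,182,100,120,4)]))
E
```

```text
[-0.2674  0.0761  0.74    1.7051 -0.0524  1.3814  0.4423] [ 0.4542 -0.2557  0.2709] [ 7.207e-01  6.933e-01 -1.000e-04 -4.000e-04] [[0.039, 0.999, -0.001], [0.999, -0.039, 0.001], [0.001, -0.001, -1.0]]
```

```bash
cat > kin.py <<'E'
from h import *
import itertools
def chain(q,s,L=None):
    M=np.eye(3);p=np.zeros(3)
    for i in range(7):
        M=M@R.from_euler('zyzyzyz'[i],s[i]*q[i]).as_matrix()
        if L is not None:p=p+M@L[i]
    return M,p
Q=np.array([[-1.12359659,0.3327785,-0.06470082,1.46085874,0.02157622,1.34991217,-0.08849978],[-0.2674,0.0761,0.74,1.7051,-0.0524,1.3814,0.4423]])
O=[R.from_quat([.232738254,.972539206,-.000617771,-.000129859]),R.from_quat([.7207,.6933,-.0001,-.0004])]
E
python3 - <<'E'
from kin import *
res=[]
for s in itertools.product([1,-1],repeat=7):
    A=[chain(q,s)[0].T@o.as_matrix() for q,o in zip(Q,O)]
    e=(R.from_matrix(A[0].T@A[1])).magnitude();res.append((e,s,A[0].round(2).tolist()))
for r in sorted(res,key=lambda r:r[0])[:6]:print(r)
E
```

```text
(0.00013151219017659734, (-1, 1, -1, 1, -1, 1, -1), [[0.0, -1.0, 0.0], [1.0, 0.0, -0.0], [0.0, 0.0, 1.0]])
(0.001473769585773575, (-1, -1, -1, -1, -1, -1, -1), [[0.0, -1.0, 0.0], [1.0, -0.0, -0.0], [0.0, 0.0, 1.0]])
(0.08398261945790939, (-1, 1, -1, 1, 1, -1, 1), [[0.0, 0.9, 0.43], [1.0, 0.0, -0.0], [-0.0, 0.43, -0.9]])
(0.08536140415507176, (-1, -1, -1, -1, 1, 1, 1), [[0.0, 0.9, -0.43], [1.0, 0.0, 0.0], [0.0, -0.43, -0.9]])
(0.14259391073600997, (-1, -1, -1, -1, 1, -1, -1), [[0.01, -1.0, 0.01], [1.0, 0.01, 0.04], [-0.04, 0.01, 1.0]])
(0.14373283344952734, (-1, 1, -1, 1, 1, 1, -1), [[0.01, -1.0, -0.0], [1.0, 0.01, -0.04], [0.04, -0.0, 1.0]])
```

View pics/hover.png

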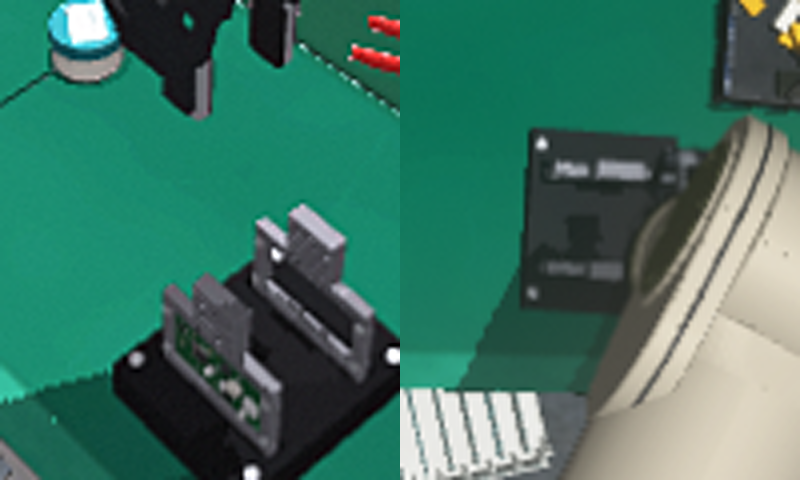

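The hover looks right: the fingers are aligned over the front carrier, clear of the rear one. All joint signs and the roll/pitch pattern fit exactly. Descending to grip, and logging poses so I can fit the arm's link lengths.

```bash
cat > log.py <<'E'
import json
from workcell import manip
o=manip.get_obs();open("log.jsonl","a").write(json.dumps([o[k].tolist() for k in("joint_pos","position","ee_rot")])+"\n")
print(o["joint_pos"].round(3))
E
python3 log.py
```

```text
[-0.268  0.076  0.739  1.705 -0.052  1.381  0.443]
```

Emit:
jog_arm(
  segments=[0,0,0,-0.001,0,0.045,0.5,0,0,0,-0.001,0,0.09,0.5,0,0,0,-0.001,0,0.135,0.5],
  grip_n=40,
)

```text
clock: 2.82
position: [0.4547, -0.2557, 0.135]
ee_rot: [0.72, 0.694, 0.001, 0.0]
ft_force: [0.7, 0.2, -0.2]
grip_width: 0.496
grasp_force: 0.0
```

```bash
python3 log.py
```

```text
[-0.225  0.213  0.732  1.886 -0.161  1.101  0.532]
```

Emit:
jog_arm(
  segments=[0,0,0,0,0,0.025,0.5,0,0,0,0,0,0.05,0.5,0,0,0,0,0,0.05,0.5,0,0,0,0,0,0.05,0.0,0,0,0,0,0,0.05,0.0,0,0,0,0,0,0.05,0.0,0,0,0,0,0,0.05,0.0,0,0,0,0,0,0.05,0.0],
  grip_n=60,
)

```text
clock: 3.82
position: [0.4544, -0.2573, 0.0875]
ee_rot: [0.721, 0.693, 0.001, 0.0]
ft_force: [-3.6, 2.1, 6.2]
grip_width: 0.126
grasp_force: 58.7
```

```bash
python3 log.py
```

```text
[-0.195  0.285  0.714  1.929 -0.221  1.005  0.58 ]
```

Gripped: the opening corresponds to about 11 mm at 59 N. Drawing it straight up.

Emit:
jog_arm(
  segments=[0,0,0,0,0,-0.02,0,0,0,0,0,0,-0.045,0,0,0,0,0,0,-0.08,0,0,0,0,0,0,-0.12,0],
)

```text
clock: 4.32
position: [0.454, -0.2573, 0.208]
ee_rot: [0.721, 0.693, 0.0, 0.0]
ft_force: [0.8, -0.1, -0.2]
grip_width: 0.126
grasp_force: 58.5
```

```bash
python3 log.py
```

```text
[-0.261  0.127  0.753  1.799 -0.092  1.25   0.478]
```

Emit:
jog_arm(
  segments=[0,0,0,0,0,-0.05,0,0,0,0,0,0,-0.1,0,0,0,0,0,0,-0.1,0],
)

```text
clock: 4.7
position: [0.4554, -0.2583, 0.3106]
ee_rot: [0.721, 0.693, 0.002, 0.003]
ft_force: [0.2, -1.1, -1.2]
grip_width: 0.128
grasp_force: 58.7
```

```bash
python3 log.py
cat > fit.py <<'E'
from kin import *
import json
D=[json.loads(l) for l in open("log.jsonl")]
D.append([Q[0].tolist(),[0.28278354,0.55698492,0.23061366],None])
S=(-1,1,-1,1,-1,1,-1)
def Ls(v): return [[0,0,v[0]],[0,0,0],[v[1],0,v[2]],[0,0,0],[v[3],0,v[4]],[v[6],0,0],[0,0,v[5]]]
f=lambda v:np.concatenate([chain(d[0],S,Ls(v))[1]-d[1] for d in D]+[1e-3*(v-[.3,0,.4,0,.4,.3,0])])
r=least_squares(f,[.3,0,.4,0,.4,.3,0]);V=r.x
if __name__=="__main__":print(V.round(4),abs(r.fun[:3*len(D)]).max().round(5))
E
python3 fit.py
```

```text
[-0.284  0.057  0.756  1.638 -0.041  1.455  0.436]
[-3.5563  0.0111  0.2654 -0.0222  0.478  -3.6296 -0.0375] 0.05019
```

```bash
python3 - <<'E'
from fit import *
np.set_printoptions(precision=4,suppress=True)
rows=[];b=[]
for d in D:
    M=np.eye(3);cols=[np.eye(3)]
    for i in range(7):
        M=M@R.from_euler('zyzyzyz'[i],S[i]*d[0][i]).as_matrix();cols.append(M)
    rows.append(np.hstack(cols));b.append(d[1])
    print(np.array(d[0]),d[1])
A=np.vstack(rows);b=np.concatenate(b)
for lam in(1e-4,1e-3,1e-2):
    x=np.linalg.lstsq(np.vstack([A,lam*np.eye(24)]),np.r_[b,np.zeros(24)],rcond=None)[0]
    print(lam,abs(A@x-b).max());print(x.reshape(8,3))
E
```

```text
[-0.2685  0.0756  0.7392  1.7052 -0.0523  1.3814  0.4425] [0.4545706230726196, -0.2548752017746907, 0.27104141541581495]
[-0.2252  0.2132  0.7322  1.8861 -0.1606  1.1007  0.5325] [0.4546966852271077, -0.2556949614002253, 0.13502203724295178]
[-0.1948  0.2854  0.7145  1.9287 -0.2215  1.0053  0.5803] [0.45442732500954086, -0.25732196862725865, 0.08753851000911059]
[-0.2606  0.1271  0.7529  1.799  -0.092   1.2504  0.4782] [0.4539691820144794, -0.25725664993329916, 0.2079802229855071]
[-0.2842  0.0568  0.756   1.6385 -0.0414  1.4547  0.4362] [0.45538503297552885, -0.2583473729561569, 0.31058668005914175]
[-1.1236  0.3328 -0.0647  1.4609  0.0216  1.3499 -0.0885] [0.28278354, 0.55698492, 0.23061366]
0.0001 2.1664389595610345e-06
[[-0.0014  0.0014  0.1277]
 [ 0.0002 -0.0111  0.1277]
 [-0.0003 -0.0111  0.2237]
 [ 0.0008 -0.0113  0.2237]
 [ 0.0005 -0.0113  0.2449]
 [-0.0002  0.0009  0.2449]
 [ 0.0021  0.0009  0.1694]
 [-0.0016 -0.0042  0.1694]]
0.001 8.4420214080283e-05
[[-0.0248  0.0432  0.0813]
 [-0.0008 -0.023   0.0813]
 [-0.0033 -0.023   0.2101]
 [ 0.0128 -0.0052  0.2101]
 [-0.0156 -0.0052  0.2434]
 [ 0.0241  0.0298  0.2434]
 [ 0.0185  0.0298  0.1051]
 [-0.0029 -0.0887  0.1051]]
0.01 0.0006464685502140521
[[-0.0274  0.0359  0.0156]
 [-0.0039 -0.021   0.0156]
 [ 0.0101 -0.021   0.207 ]
 [ 0.0019 -0.0053  0.207 ]
 [-0.0255 -0.0053  0.2416]
 [ 0.0323  0.0248  0.2416]
 [ 0.0089  0.0248  0.0374]
 [-0.0058 -0.0812  0.0374]]
```

The model is now a roll/pitch chain with pure z links and small y offsets. I'll fit that, then look for arm postures for both presentations.

```bash
cat > fit.py <<'E'
from kin import *
import json
D=[json.loads(l) for l in open("log.jsonl")]
D.append([Q[0].tolist(),[0.28278354,0.55698492,0.23061366],None])
S=(-1,1,-1,1,-1,1,-1)
R0=np.array([[0,-1,0],[1,0,0],[0,0,1.]])
x0=np.array([.2555,.447,.49,.339,-.022,-.022,0,0,0,0])
def Ls(v): return [[0,v[4],v[0]],[0,0,0],[0,v[5],v[1]],[0,0,0],[0,v[6],v[2]],[v[9],v[7],0],[0,v[8],v[3]]]
f=lambda v:np.concatenate([chain(d[0],S,Ls(v))[1]-d[1] for d in D]+[1e-4*(v-x0)])
r=least_squares(f,x0);V=r.x
lo=np.array([-2.6,-.5,-1.47,.16,-1.27,.06,-2.6]);hi=np.array([2.6,2.12,1.34,2.42,4.41,2.06,2.6])
def fk(q):
    M,p=chain(q,S,Ls(V));return M@R0,p
psi=np.deg2rad(18.7);H=np.array([np.cos(psi)*.866025,np.sin(psi)*.866025,.5]);yh=np.array([-np.sin(psi),np.cos(psi),0]);zh=np.cross(H,yh)
lens=np.array([.744,.0196,.275]);focus=lens-.15*H
def target(sgn,phi,d=.0365):
    "tool y = sgn*H, tool z turned by phi about H from -zh towards yh"
    u=-np.cos(phi)*zh+np.sin(phi)*yh;y=sgn*H
    return np.c_[np.cross(y,u),y,u],focus-d*u
def ik(Rm,p,q0,w=1e-3):
    g=lambda q:np.r_[3*(fk(q)[1]-p),R.from_matrix(Rm.T@fk(q)[0]).as_rotvec(),w*(q-q0)]
    s=least_squares(g,np.clip(q0,lo+.01,hi-.01),bounds=(lo+.02,hi-.02));return s.x,np.linalg.norm(g(s.x)[:6])
E
python3 - <<'E'
from fit import *
np.set_printoptions(precision=3,suppress=True)
print(V,abs(r.fun[:3*len(D)]).max(),focus)
q0=np.array(D[4][0]);rng=np.random.default_rng(0)
mid=(lo+hi)/2
for sgn in(1,-1):
  for ph in range(-180,180,20):
    T=target(sgn,np.deg2rad(ph));best=None
    for k in range(6):
        s=q0 if k==0 else rng.uniform(lo,hi)
        q,e=ik(*T,s)
        if e<.01:
            m=np.minimum(q-lo,hi-q).min();c=np.abs(q-q0).max()
            if best is None or c<best[0]:best=(c,m,q)
    if best:print(sgn,ph,"maxmove %.2f margin %.2f"%best[:2],best[2])
E
```

```text
[ 0.258  0.449  0.49   0.343 -0.022 -0.024 -0.    -0.     0.     0.   ] 8.190348066428044e-09 [ 0.621 -0.022  0.2  ]Traceback (most recent call last):
  File "<stdin>", line 11, in <module>
  File "fit.py", line 22, in ik
    s=least_squares(g,np.clip(q0,lo+.01,hi-.01),bounds=(lo+.02,hi-.02));return s.x,np.linalg.norm(g(s.x)[:6])
    return func(*args, **kwargs)
    raise ValueError("Initial guess is outside of provided bounds")
ValueError: Initial guess is outside of provided bounds
```

```bash
sed -i 's/lo+.01,hi-.01/lo+.03,hi-.03/' fit.py; time python3 - <<'E'
from fit import *
np.set_printoptions(precision=2,suppress=True)
print(V)
q0=np.array(D[4][0]);rng=np.random.default_rng(0)
for sgn in(1,-1):
  for ph in range(-180,180,20):
    T=target(sgn,np.deg2rad(ph));best=None
    for k in range(8):
        s=q0 if k==0 else rng.uniform(lo,hi)
        q,e=ik(*T,s)
        if e<.01:
            m=np.minimum(q-lo,hi-q).min();c=np.abs(q-q0).max()
            if best is None or c<best[0]:best=(c,m,q)
    if best:print(sgn,ph,"maxmove %.2f margin %.2f"%best[:2],best[2])
E
```

```text
[ 0.26  0.45  0.49  0.34 -0.02 -0.02 -0.   -0.    0.    0.  ]
1 -140 maxmove 1.70 margin 0.17 [-1.    1.76  1.08  1.19  0.66  1.89 -1.16]
1 -120 maxmove 1.61 margin 0.31 [-1.2   1.56  1.03  1.44  0.6   1.6  -1.17]
1 -100 maxmove 1.44 margin 0.14 [-1.44  1.47  1.2   1.68  0.38  1.22 -1.  ]
1 -80 maxmove 1.67 margin 0.45 [-1.38  0.83  0.89  1.88  0.85  1.19 -1.23]
1 -60 maxmove 1.39 margin 0.02 [-1.67  0.75  1.32  2.05  0.57  0.79 -0.87]
1 -40 maxmove 1.39 margin 0.32 [-0.83  0.02  0.35  2.1   1.02  0.94 -0.95]
1 -20 maxmove 0.77 margin 0.34 [-0.53 -0.11  0.3   2.08  0.54  0.68 -0.33]
1 0 maxmove 0.72 margin 0.43 [-0.49 -0.06  0.56  1.99 -0.25  0.73  0.55]
1 20 maxmove 0.68 margin 0.55 [ 0.1   0.18  0.22  1.8  -0.72  1.09  1.06]
1 40 maxmove 0.80 margin 0.45 [ 0.45  0.45 -0.04  1.57 -0.82  1.42  1.19]
1 60 maxmove 1.01 margin 0.22 [ 0.3   0.74  0.24  1.34 -1.05  1.83  1.31]
1 80 maxmove 0.96 margin 0.05 [ 0.52  1.01 -0.15  1.07 -0.96  2.01  1.18]
1 100 maxmove 2.21 margin 0.02 [ 0.82  1.63 -1.45  0.78 -0.15  2.04  0.6 ]
-1 -140 maxmove 1.53 margin 0.02 [-0.88  1.59  0.79  1.18  0.92  2
[... 261 characters left out ...]
margin 0.43 [-0.46  0.3  -0.2   1.99  1.25  1.35  1.86]
-1 -40 maxmove 1.75 margin 0.34 [-0.42  0.04 -0.07  2.08  1.03  0.95  2.19]
-1 -20 maxmove 2.14 margin 0.02 [-1.39 -0.34  1.03  2.11  0.89  0.85  2.58]
-1 0 maxmove 3.01 margin 0.02 [-0.36 -0.05  0.44  1.98 -0.27  0.73 -2.58]
-1 20 maxmove 2.41 margin 0.40 [-0.48  0.23  0.89  1.83 -0.87  1.17 -1.97]
-1 40 maxmove 2.15 margin 0.02 [-0.3   0.66  1.02  1.61 -1.25  1.75 -1.71]
-1 60 maxmove 2.20 margin 0.08 [ 0.13  0.79  0.52  1.35 -1.19  1.93 -1.76]
-1 80 maxmove 2.37 margin 0.02 [ 0.47  1.01 -0.06  1.07 -1.02  2.04 -1.93]
-1 100 maxmove 2.98 margin 0.02 [ 0.82  1.63 -1.45  0.78 -0.15  2.04 -2.54]
real	1m16.278s
user	1m16.772s
sys	0m0.167s
```

The kinematic fit is exact. At φ≈-60° (tool coming in from the left) both presentations are reachable, and the half turn between them is a pure j7 roll about the tool axis, which also carries the board centre. Working out waypoints along a joint-space path.

```bash
cat > plan.py <<'E'
from fit import *
np.set_printoptions(precision=3,suppress=True)
o=manip.get_obs();q0=o["joint_pos"]
def rel(Ra,pa,Rb,pb): return np.r_[R.from_matrix(Ra.T@Rb).as_rotvec(),Ra.T@(pb-pa)]
E
python3 - <<'E'
from plan import *
for ph in(-60,-70):
    q,e=ik(*target(-1,np.deg2rad(ph)),np.array([-.46,.3,-.1,1.99,1.2,1.35,1.86]),3e-3);print(ph,q,e,q-q0)
q,e=ik(*target(-1,np.deg2rad(-60)),np.array([-.46,.3,-.1,1.99,1.2,1.35,1.86]),1e-3);print(q)
Ra,pa=fk(q0)
for t in np.linspace(0,1,9)[1:]:
    Rm,p=fk(q0+t*(q-q0)); b=p+.0815*Rm[:,2]; print(t,rel(Ra,pa,Rm,p),"tcp",p,"bot",b,"lens ang",np.linalg.norm(p-lens).round(3))
E
```

```text
-60 [-0.51   0.296 -0.142  1.996  1.235  1.335  1.866] 4.6349056192864473e-07 [-0.226  0.239 -0.898  0.358  1.276 -0.12   1.43 ]
-70 [-0.575  0.443 -0.111  1.927  1.276  1.503  1.774] 3.7644676138262856e-06 [-0.291  0.386 -0.867  0.289  1.317  0.048  1.338]
[-0.51   0.296 -0.142  1.996  1.235  1.335  1.866]
0.125 [ 0.127 -0.128 -0.342  0.018 -0.001  0.03 ] tcp [ 0.456 -0.241  0.28 ] bot [ 0.448 -0.252  0.2  ] lens ang 0.388
0.25 [ 0.262 -0.245 -0.692  0.033  0.004  0.052] tcp [ 0.461 -0.226  0.258] bot [ 0.448 -0.251  0.182] lens ang 0.375
0.375 [ 0.407 -0.356 -1.048  0.049  0.015  0.067] tcp [ 0.473 -0.21   0.244] bot [ 0.46  -0.248  0.173] lens ang 0.357
0.5 [ 0.562 -0.463 -1.404  0.07   0.034  0.076] tcp [ 0.493 -0.19   0.235] bot [ 0.484 -0.24   0.171] lens ang 0.33
0.625 [ 0.733 -0.572 -1.756  0.1    0.059  0.082] tcp [ 0.519 -0.161  0.229] bot [ 0.519 -0.22   0.173] lens ang 0.292
0.75 [ 0.922 -0.688 -2.097  0.142  0.087  0.086] tcp [ 0.549 -0.12   0.225] bot [ 0.561 -0.185  0.177] lens ang 0.245
0.875 [ 1.137 -0.818 -2.419  0.198  0.115  0.09 ] tcp [ 0.578 -0.065  0.221] bot [ 0.605 -0.13   0.18 ] lens ang 0.194
1.0 [-1.34   0.943  2.619  0.269  0.136  0.096] tcp [0.602 0.005 0.216] bot [ 0.644 -0.055  0.181] lens ang 0.154
```

Emit:
jog_arm(
  segments=[0.06,-0.06,-0.16,0.01,0,0,0,0.12,-0.12,-0.32,0.02,0,0,0,0.18,-0.17,-0.48,0.03,0.005,0.01,0,0.24,-0.22,-0.64,0.035,0.01,0.01,0,0.3,-0.27,-0.8,0.04,0.015,0.01,0,0.36,-0.32,-0.95,0.05,0.02,0.02,0,0.43,-0.37,-1.1,0.06,0.025,0.02,0,0.5,-0.42,-1.25,0.065,0.03,0.02,0,0.56,-0.46,-1.4,0.07,0.034,0.02,0,0.56,-0.46,-1.4,0.07,0.034,0.02,0],
)

```text
clock: 5.95
position: [0.4906, -0.1874, 0.2854]
ee_rot: [0.071, 0.943, -0.323, -0.038]
ft_force: [-0.7, -0.7, -0.9]
grip_width: 0.128
grasp_force: 58.7
```

```bash
python3 log.py; python3 - <<'E'
from plan import *
q,e=ik(*target(-1,np.deg2rad(-60)),np.array([-.46,.3,-.1,1.99,1.2,1.35,1.86]),1e-3)
Ra,pa=fk(q0);print(q,pa-o["position"])
for t in np.linspace(0,1,6)[1:]:
    Rm,p=fk(q0+t*(q-q0)); print(t,rel(Ra,pa,Rm,p),"tcp",p)
E
```

```text
[-0.557  0.136  0.476  1.759  0.576  1.481  1.225]
[-0.51   0.296 -0.142  1.996  1.235  1.335  1.866] [-0.  0. -0.]
0.2 [ 0.137 -0.074 -0.279 -0.019  0.026 -0.005] tcp [ 0.512 -0.167  0.273]
0.4 [ 0.278 -0.145 -0.56  -0.039  0.058 -0.016] tcp [ 0.537 -0.139  0.261]
0.6000000000000001 [ 0.424 -0.216 -0.843 -0.058  0.098 -0.031] tcp [ 0.562 -0.101  0.248]
0.8 [ 0.577 -0.287 -1.122 -0.073  0.147 -0.051] tcp [ 0.585 -0.053  0.233]
1.0 [ 0.742 -0.361 -1.395 -0.082  0.205 -0.075] tcp [0.602 0.005 0.216]
```

Emit:
jog_arm(
  segments=[0.07,-0.04,-0.14,-0.01,0.013,-0.003,0,0.14,-0.07,-0.28,-0.019,0.026,-0.005,0,0.21,-0.11,-0.42,-0.029,0.042,-0.01,0,0.28,-0.145,-0.56,-0.039,0.058,-0.016,0,0.35,-0.18,-0.7,-0.049,0.078,-0.023,0,0.424,-0.216,-0.84,-0.058,0.098,-0.031,0,0.5,-0.25,-0.98,-0.066,0.122,-0.04,0,0.577,-0.287,-1.12,-0.073,0.147,-0.051,0,0.66,-0.324,-1.26,-0.078,0.176,-0.063,0,0.742,-0.361,-1.395,-0.082,0.205,-0.075,0,0.742,-0.361,-1.395,-0.082,0.205,-0.075,0,0.742,-0.361,-1.395,-0.082,0.205,-0.075,0],
)

```text
clock: 7.45
position: [0.6032, 0.0018, 0.2175]
ee_rot: [0.601, -0.595, 0.523, 0.1]
ft_force: [-0.9, -0.3, -0.8]
grip_width: 0.127
grasp_force: 58.7
```

```bash
python3 log.py; python3 - <<'E'
from plan import *
import cv2
o=manip.get_obs();Rm=R.from_quat(o["ee_rot"]).as_matrix();T=target(-1,np.deg2rad(-60))
print(rel(Rm,o["position"],*T),np.degrees(np.arccos(-Rm[:,1]@H)))
s=manip.camera("scene");t=manip.camera("top")
cv2.imwrite("pics/s_comp.png",s);cv2.imwrite("pics/t_comp.png",t)
c=o["position"]+.0365*Rm[:,2];print(c,focus)
K=lambda im,n:cv2.resize(im[int(proj(n,c)[0,1])-50:int(proj(n,c)[0,1])+50,int(proj(n,c)[0,0])-33:int(proj(n,c)[0,0])+33],None,fx=6,fy=6,interpolation=cv2.INTER_CUBIC)
print(proj("scene",c),proj("top",c))
cv2.imwrite("pics/comp.png",np.hstack([K(s,"scene"),K(t,"top")]))
E
```

```text
[-0.821  0.291  0.212  2.01   1.167  1.255  1.888]
[ 0.004 -0.004 -0.006 -0.003  0.001 -0.002] 0.4252188013007588
[ 0.622 -0.025  0.202] [ 0.621 -0.022  0.2  ]
[[252.508 167.255]] [[242.811 181.549]]
```

View pics/comp.png

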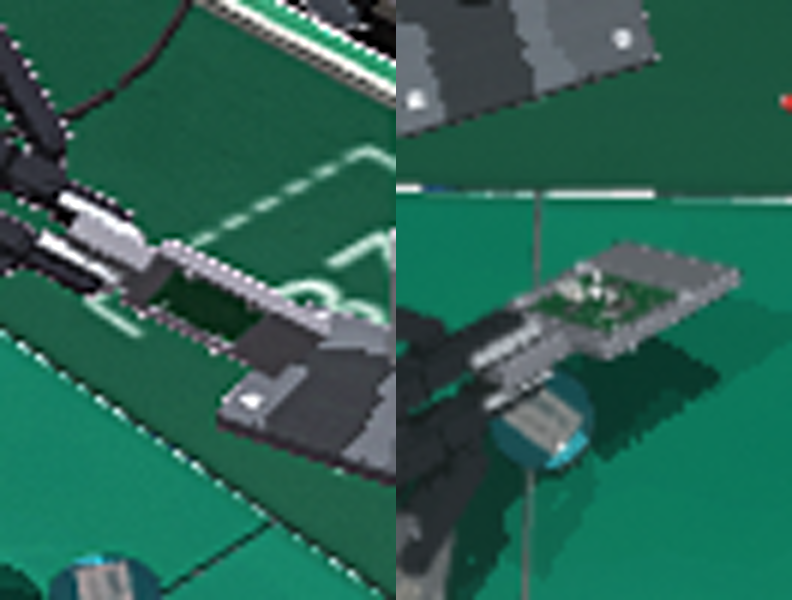

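The top view shows the component side facing up towards the lens, with the board at about (244,181). It is roughly 1.5 px further along the tool axis than predicted. I'll compare the visible frame corners with the model to correct that.

```bash
cat > carr.py <<'E'
from plan import *
def model(d,P,o):
    # carrier pts (x,y,z) -> world; tool y=+x_c, tool z=-z_c, tool x = y_c
    Rm=R.from_quat(o["ee_rot"]).as_matrix();P=np.atleast_2d(P)
    return o["position"]+np.c_[P[:,1],P[:,0],d+.045-P[:,2]]@Rm.T
E
python3 - <<'E'
from carr import *
c=proj("scene",[0,0,0]);off={"scene":(252-33,167-50),"top":(242-33,181-50)}
P=dict(b1=(-.004,.043,0),b2=(-.004,-.043,0),t1=(-.004,.043,.076),t2=(-.004,-.043,.076),g1=(-.001,.035,.024),g2=(-.001,-.035,.024),g3=(-.001,.035,.066),g4=(-.001,-.035,.066))
for d in(.0365,.0415):
    for n in off:
        print(d,n)
        for k,p in P.items():
            if n=="scene":p=(-p[0],p[1],p[2])
            u=(proj(n,model(d,p,o))[0]-off[n]+.5)*6-.5;print(" ",k,(u+([396,0] if n=="top" else [0,0])).round(0),end="")
        print()
E
python3 - <<'E'
import cv2,numpy as np
s=cv2.imread("pics/s_comp.png");t=cv2.imread("pics/t_comp.png")
K=lambda im,x,y:cv2.resize(im[y:y+40,x:x+40],None,fx=10,fy=10,interpolation=cv2.INTER_CUBIC)
cv2.imwrite("pics/comp2.png",np.hstack([K(s,236,150),K(t,224,164)]))
E
```

```text
0.0365 scene
  b1 [324. 339.]  b2 [270. 381.]  t1 [154. 252.]  t2 [113. 302.]  g1 [269. 310.]  g2 [228. 346.]  g3 [176. 262.]  g4 [141. 302.]
0.0365 top
  b1 [738. 269.]  b2 [622. 240.]  t1 [600. 346.]  t2 [488. 311.]  g1 [686. 296.]  g2 [592. 271.]  g3 [609. 338.]  g4 [518. 311.]
0.0415 scene
  b1 [335. 345.]  b2 [280. 386.]  t1 [165. 258.]  t2 [124. 307.]  g1 [280. 315.]  g2 [238. 352.]  g3 [187. 268.]  g4 [151. 307.]
0.0415 top
  b1 [747. 264.]  b2 [630. 235.]  t1 [609. 340.]  t2 [497. 306.]  g1 [695. 291.]  g2 [601. 266.]  g3 [619. 333.]  g4 [527. 306.]
```

View pics/comp2.png

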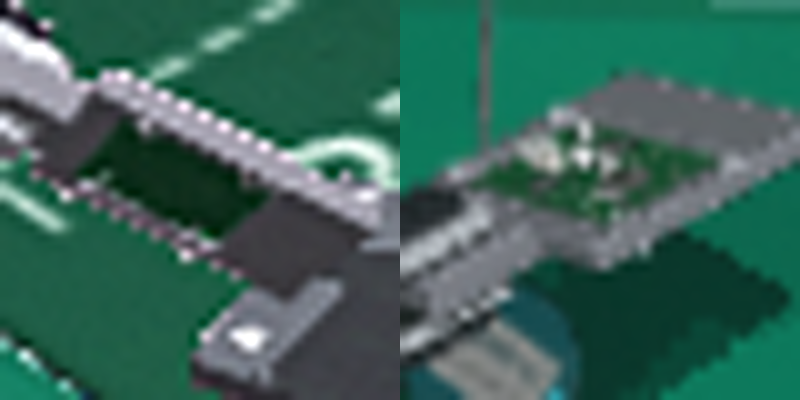

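The corners agree with the prediction to about 1 px, so the board sits about 37.5 mm beyond the TCP. A small correction, then hold for more than a second.

Emit:
jog_arm(
  segments=[0.004,-0.004,-0.006,-0.003,0.001,-0.003,0,0.004,-0.004,-0.006,-0.003,0.001,-0.003,0,0.004,-0.004,-0.006,-0.003,0.001,-0.003,0,0.004,-0.004,-0.006,-0.003,0.001,-0.003,0],
)

```text
clock: 8.05
position: [0.6017, 0.0072, 0.2156]
ee_rot: [0.606, -0.591, 0.523, 0.099]
ft_force: [-0.6, 0.4, -0.6]
grip_width: 0.132
grasp_force: 58.7
```

```bash
python3 - <<'E'
from carr import *
print(model(.0375,(0,0,.045),o)-focus,rel(R.from_quat(o["ee_rot"]).as_matrix(),o["position"],*target(-1,np.deg2rad(-60),.0375)))
E
```

```text
[[ 0.     0.002 -0.001]] [-0.003  0.002  0.004  0.001  0.     0.001]
```

Emit:
jog_arm(
  segments=[0,0,0,0,0,0,0,0,0,0,0,0,0,0,0,0,0,0,0,0,0,0,0,0,0,0,0,0,0,0,0,0,0,0,0,0,0,0,0,0,0,0,0,0,0,0,0,0,0,0,0,0,0,0,0,0,0,0,0,0,0,0,0,0,0,0,0,0,0,0,0,0,0,0,0,0,0,0,0,0,0,0,0,0,0,0,0,0,0,0,0,0,0,0,0,0,0,0],
)

```text
clock: 9.8
position: [0.6016, 0.0073, 0.2155]
ee_rot: [0.606, -0.591, 0.523, 0.099]
ft_force: [-0.2, 0.0, -1.0]
grip_width: 0.127
grasp_force: 58.7
```

```bash
python3 - <<'E'
from carr import *
print(model(.0375,(0,0,.045),o)-focus,rel(R.from_quat(o["ee_rot"]).as_matrix(),o["position"],*target(-1,np.deg2rad(-60),.0375)),abs(o["joint_velocities"]).max(),q0)
E
```

```text
[[ 0.     0.002 -0.001]] [-0.003  0.002  0.005  0.001  0.     0.001] 0.0012851920291651127 [-0.827  0.29   0.206  2.015  1.168  1.254  1.89 ]
```

Held still for more than 1.75 s. Now the half turn about the tool axis (j7 decreasing).

Emit:
jog_arm(
  segments=[0,0,0.17,0,0,0,0,0,0,0.34,0,0,0,0,0,0,0.51,0,0,0,0,0,0,0.68,0,0,0,0,0,0,0.85,0,0,0,0,0,0,1.02,0,0,0,0,0,0,1.19,0,0,0,0,0,0,1.36,0,0,0,0,0,0,1.53,0,0,0,0,0,0,1.57,0,0,0,0],
)

```text
clock: 11.05
position: [0.6016, 0.0072, 0.2156]
ee_rot: [-0.01, 0.846, -0.44, 0.301]
ft_force: [-0.3, 0.3, -1.0]
grip_width: 0.127
grasp_force: 58.6
```

```bash
python3 log.py
```

```text
[-0.884  0.293  0.27   2.018  1.156  1.239  0.321]
```

Emit:
jog_arm(
  segments=[0,0,0.17,0,0,0,0,0,0,0.34,0,0,0,0,0,0,0.51,0,0,0,0,0,0,0.68,0,0,0,0,0,0,0.85,0,0,0,0,0,0,1.02,0,0,0,0,0,0,1.19,0,0,0,0,0,0,1.36,0,0,0,0,0,0,1.53,0,0,0,0,0,0,1.5716,0,0,0,0,0,0,1.5716,0,0,0,0,0,0,1.5716,0,0,0,0,0,0,1.5716,0,0,0,0],
)

```text
clock: 12.68
position: [0.6016, 0.0073, 0.2156]
ee_rot: [0.59, 0.607, -0.099, 0.523]
ft_force: [-0.2, -0.5, -0.9]
grip_width: 0.132
grasp_force: 58.6
```

```bash
python3 - <<'E'
from carr import *
import cv2
print(model(.0375,(0,0,.045),o)-focus,rel(R.from_quat(o["ee_rot"]).as_matrix(),o["position"],*target(1,np.deg2rad(-60),.0375)),q0)
s=manip.camera("scene");t=manip.camera("top")
K=lambda im,x,y:cv2.resize(im[y:y+60,x:x+40],None,fx=10,fy=10,interpolation=cv2.INTER_CUBIC)
cv2.imwrite("pics/sold.png",np.hstack([K(s,236,140),K(t,224,154)]))
E
```

```text
[[ 0.     0.002 -0.001]] [ 0.003 -0.002  0.005 -0.001 -0.     0.001] [-0.945  0.297  0.339  2.021  1.142  1.223 -1.24 ]
```

View pics/sold.png

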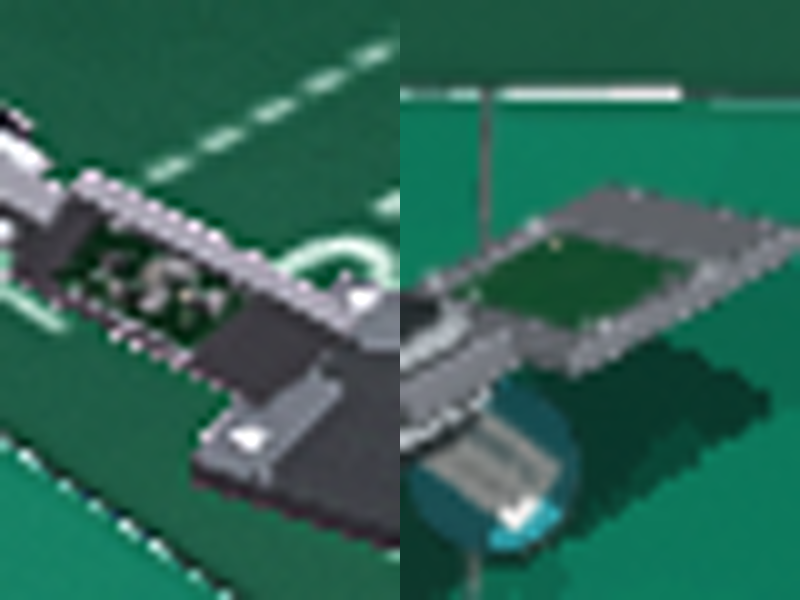

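The top view shows the bare solder side facing up towards the lens, with the board centred at about (241,182), right at the projected focus. The scene view shows the components on the far side. Settling briefly, then handing in.

Emit:
jog_arm(
  segments=[0,0,0,0,0,0,0,0,0,0,0,0,0,0,0,0,0,0,0,0,0,0,0,0,0,0,0,0,0,0,0,0,0,0,0,0,0,0,0,0,0,0,0,0,0,0,0,0,0,0,0,0,0,0,0,0,0,0,0,0,0,0,0,0,0,0,0,0,0,0],
)

```text
clock: 14.02
position: [0.6016, 0.0072, 0.2156]
ee_rot: [0.591, 0.606, -0.099, 0.523]
ft_force: [0.0, -0.3, -1.4]
grip_width: 0.129
grasp_force: 58.6
```

```bash
python3 -c "
from workcell import manip
print(manip.hand_in())"
```

```text
the job is handed in; nothing more can be done
None
```

The job is handed in at 14.0 s (no verdict was returned): I held the component side to the lens for over 1.75 s, then turned the board and finished with the solder side facing the lens, still raised, its centre about 2 mm from the focus by my measurements.

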